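# Hang the drilling template on the jig's twin pins and latch it

### The arm

A 6-joint arm with a two-finger parallel gripper is mounted at the origin on a cart in front of the work surface, level with it; the furniture and walls round the work are solid. World frame = base frame: x ahead of the robot, y to its left, z up, the work surface at z = 0. Lengths are in m, angles in rad, forces in N, time in s.
With the tool pointing down it reaches from about 0.35 to 0.975 m from the base axis. Payload 4.9 kg.
Tool frame: the origin (TCP) lies where the fingers leave the gripper's body, on its centre line; the fingertips stand 73 mm ahead of it and the grasp point (between the pads) lies 54 mm ahead of it; z points along the fingers, y is the direction in which the jaws open and shut (so a half turn about z gives the same grasp; the last joint's range is limited). The gripper opens to 85 mm and grips with 20 to 120 N. Pads are 22 mm wide; open, the fingers measure 114 mm over their backs; the gripper's body (76 mm by 85 mm) begins 54 mm behind the grasp point. The pads swing forward as they close: fully open they stand 13 mm farther back than shut.
Start: joints at [1.126, 0.053, 1.613, -0, 1.476, -0.119], TCP at [0.2, 0.592, 0.304] pointing down, gripper open.
Joint ranges: [-3.01, 3.01], [-1.01, 2.22], [0.06, 2.58], [-1.02, 4.17], [0.09, 2.62], [-3.14, 3.14]. Speed limits (rad/s): [2.57, 2.57, 3.14, 3.14, 3.14, 3.14].

### API

Orientations are given as a rotation vector (axis times angle).
In Python, from station import monitor, vision, workorder gives the robot as it stands.
- The arm moves only by the tool arm_command, never from a script. Its argument "rows" is text: rows parted by semicolons, each of 6 numbers parted by spaces: the shift along the world's x, y, z in mm, then the turn, a rotation vector about the world's x, y, z in degrees. In form: tx ty tz wx wy wz; .... A call has 1 to 12 rows; each row is the pose to reach, as a shift and turn from the pose measured when the call began; what a row does not reach only later rows make up. A row lasts 1/8 s, in which the tool goes at most 62.5 mm and 10.7 degrees, less where a joint would pass 70% of its speed; a pose out of reach is approached as far as the arm can. A call with a gripper value outside its range is refused whole. "jaw" is the opening, from 0 (shut) to 1 (fully open), set as the call begins (left out, the last holds). The fingers move at their own pace and stop on an object; "squeeze" is the grip in N (left out, the last holds). Time passes only in rows, so rows that repeat a pose let the fingers close. It gives the time, the measured TCP pose, the force and the opening at its end, in the units of the state.
- monitor.get_obs(): the state, without advancing time (a new reading comes with each control period).
- vision.get_image(name): name is "scene" or "top"; returns a dict with "frame" (400x640x3 uint8, red, green, blue), "vfov" (degrees; the focal length in pixels is half the picture's height over the tangent of half this angle, whatever the lens; pixels are square), "cx", "cy" (the principal point, pixels), "R" (3x3) and "t" (3): a world point X has camera coordinates R X + t. Camera axes: x right, y down, z forward; pixel columns grow to the right and rows downward; lengths in m; the calibration is good to about 2 mm. A picture is of the moment at which its call begins. There is no depth.
- workorder.finish_job(): hands the job in, once; it reports no verdict.
The state is a dict: "t": time; "q": joint angles; "dq": joint speeds; "effort": joint torques, N m; "tool_pos": TCP position; "tool_rot": TCP orientation; "contact_force": force on the tool from outside, world axes, zero at the start; "wrist_torque": the same for the moment, N m; "opening": finger opening in m.
Only numpy, scipy, OpenCV 4.12 (cv2) and the standard library are available. Lean on these libraries where they do the work, as an engineer would, in place of code of your own. Each camera call takes 0.05 s, during which the arm holds its last target. There are 200 camera calls.

### The job

Pick up the drilling template by its handle and fit it over both pins of the drilling jig at once, the round hole on the pin away from the latch, until it lies flat and fully home on the blank; then swing the jig's latch over its edge as far as it goes and let go. The pins have been readjusted, so feel your way on gently and never press or shove with more than 30 N (about 3 kg). Leave the other things on the bench where they are.

Things in the scene. Friction and masses are not known exactly. Their poses are not given: they have to be found in the camera images.
- template: Drilling template, loose, about 0.3 kg: flat steel plate 100 (x) x 130 (y) x 8 mm thick with small brass drill bushes, two locating holes on its y axis and one black upright handle in the middle. Origin at the centre of the underside, z up through the plate. It lies flat on the bench at the start.
- handle_top (a point): Centre of the top of the template's handle, 44 mm above the template's origin. The handle is an upright bar 16 mm thick (template x), 56 mm long (y), rising 36 mm above the plate, on a foot 24 x 62 mm that rises 4 mm above the plate. Grip it across its thickness, along x.
- round_hole (a point): Centre of the round 9.6 mm locating hole on the template's underside (template frame 0, +45, 0 mm).
- slot_hole (a point): Centre of the 9.6 x 14 mm slot on the template's underside (template frame 0, -45, 0 mm).
- jig: Drilling jig, fixed to the bench: grey bed 170 (x) x 200 (y) x 15 mm, origin at the centre of its underside, on the bench; z up. On it an aluminium pin carrier 112 x 130 mm with a grey blank on top, two steel pins, and a swing latch at the -y side. The template goes on with its axes along the jig's axes (same sense), round hole on the pin at +y.
- seat (a point): Point on the blank's upper side (jig 0, 0, 27 mm), where the template's underside lies when home. Pins stand at jig y = +45 and -45 mm, both at one same x that was readjusted and is not measured: anywhere from -14 to +14 mm. 8 mm in diameter, 20 mm tall over the blank: 16 mm straight, then a chamfer down to 6 mm. Across (y) and in yaw they are exact; they stay put under 30 N.
- latch (a joint): Swing latch, rad: 0 = open, arm along the jig's -x, clear of the template; 1.571 = closed on its stop, arm along the jig's +y, over the template's edge; turns clockwise seen from above. Arm 14 mm wide, 6 mm thick, underside 2.5 mm above a template that is fully home (it cannot pass one that is not). Stays where it is left; starts at 0 to 0.25; its knob needs about 3 to 5 N.
- latch_pivot (a point): Upright axis of the latch, at the height of the arm's underside (jig -28, -88, 37.5 mm).
- latch_knob (a point): Centre of the upper side of the black round knob at the end of the latch arm, 38 mm from the pivot: 13 mm in diameter, 26 mm tall above the arm, its top 69.5 mm above the jig's origin. It can be pushed from the side or pinched.
- tape_1: Roll of black tape lying flat, 62 mm across, 19 mm tall; bystander, leave alone.
- mug_1: Green and white mug, 101 mm tall; bystander, leave alone.
- flux_bottle: Small white plastic bottle with a red cap lying on its side, 98 mm long; bystander, leave alone.
- wick_reel: Small yellow reel of wire, 48 mm across, 30 mm tall; bystander, leave alone.

How it is judged:
By the outcome, as a careful person would: the job done as asked, in the order asked, and still so for the second after the job is handed in, with the robot touching nothing.
It also fails if it takes over 67 s, if anything falls off the work surface, if the arm or the gripper's body presses on something with over 40 N, if the wrist force passes 120 N, or if a joint passes its speed limit or range.

## Working session

There is one attempt and no reset: what is moved stays moved. The work goes in short steps, Python scripts to look and compute and a tool call to move; the robot and the scene stay as the last step left them, time stands still between calls to the robot, and variables do not carry over. Pictures are saved under pics/ and viewed, about 8 in all and at most 12, crops included, and the job is handed in when it is done.

Besides the shell and the picture viewer there is one more tool, called after "Request:" as name(argument=value, ...) on one line, values as JSON. arm_command: Moves the arm, as the interface text tells. Its arguments: {"type":"object","properties":{"rows":{"type":"string"},"jaw":{"type":"number"},"squeeze":{"type":"number"}},"required":["rows"]}

```bash
mkdir -p pics; cat > h.py <<'E'
import numpy as np,cv2
from station import monitor,vision,workorder
def snap(n,f):
    d=vision.get_image(n); cv2.imwrite(f,d["frame"][:,:,::-1]); np.savez(f[:-4]+".npz",**d); return d
def F(d): return 200/np.tan(np.radians(float(d["vfov"]))/2)
def proj(d,X):
    c=np.atleast_2d(X)@np.array(d["R"]).T+d["t"]; return c[:,:2]/c[:,2:]*F(d)+[float(d["cx"]),float(d["cy"])]
def unproj(d,uv,z):
    uv=np.atleast_2d(uv).astype(float); R=np.array(d["R"]);C=-R.T@d["t"]
    r=np.c_[(uv-[float(d["cx"]),float(d["cy"])])/F(d),np.ones(len(uv))]@R
    return C+r*((z-C[2])/r[:,2])[:,None]
E
python3 - <<'E'
from h import *
for n in("scene","top"):
    d=snap(n,f"pics/{n}0.png");R=np.array(d["R"]);print(n,d["vfov"],-R.T@d["t"],R.round(2).tolist(),d["cx"],d["cy"])
o=monitor.get_obs();print(o)
E
```

```text
scene 50.233431105918456 [-0.05439124 -0.44280613  0.66542637] [[0.55, -0.83, 0.02], [-0.49, -0.34, -0.8], [0.67, 0.43, -0.6]] 319.2832218153295 207.34443819889026
top 56.69338951393772 [ 0.41442648 -0.0325572   0.95199633] [[-0.01, -1.0, -0.0], [-0.99, 0.01, -0.17], [0.17, 0.0, -0.99]] 318.6243869263919 202.6831583807588
{'t': 0.1, 'q': array([ 1.12601694e+00,  5.32800252e-02,  1.61415475e+00,  1.23721209e-06,
        1.47596756e+00, -1.18983794e-01]), 'dq': array([ 0.00065179, -0.00133557, -0.00449901, -0.0012225 ,  0.00267081,
       -0.0003288 ]), 'effort': array([ 1.22326837e-04, -3.94901991e+01, -3.71363604e+01, -1.69458153e-04,
        3.86038329e-03,  4.10906091e-05]), 'tool_pos': array([0.19984561, 0.59174163, 0.30279369]), 'tool_rot': array([-5.09416364e-01, -3.09950349e+00,  2.72947419e-03]), 'contact_force': array([ 0.02750668, -0.08132865, -0.31038912]), 'wrist_torque': array([ 0.01414602,  0.01005424, -0.0108772 ]), 'opening': 0.0855163786942977}
```

View pics/top0.png

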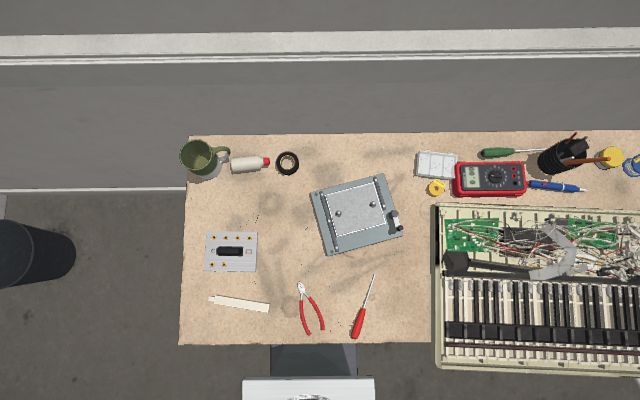

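View pics/scene0.png

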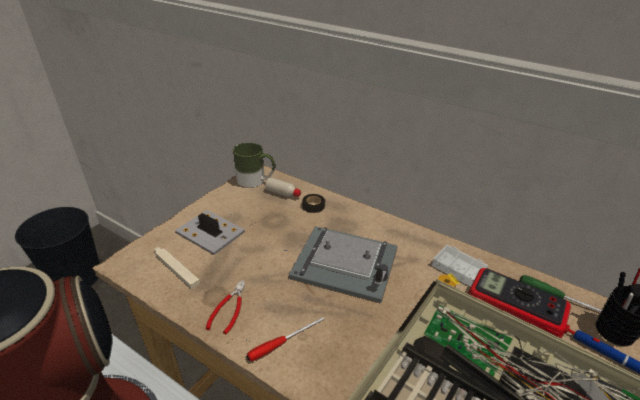

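The top view shows the template at about (231,251) and the jig at about (358,214), with the latch knob near (396,222). The scene view shows the same layout. I'll zoom in to find the holes and pins.

```bash
python3 - <<'E'
import cv2,numpy as np
a=cv2.imread("pics/top0.png")
t=cv2.resize(a[225:280,195:265],None,fx=5,fy=5,interpolation=cv2.INTER_CUBIC)
j=cv2.resize(a[165:263,305:411],None,fx=4,fy=4,interpolation=cv2.INTER_CUBIC)
c=np.zeros((400,790,3),np.uint8);c[:275,:350]=t;c[:392,360:784]=j
cv2.imwrite("pics/c1.png",c)
a=cv2.imread("pics/scene0.png")
t=cv2.resize(a[205:255,170:250],None,fx=4.5,fy=4.5,interpolation=cv2.INTER_CUBIC)
j=cv2.resize(a[222:304,284:404],None,fx=3.5,fy=3.5,interpolation=cv2.INTER_CUBIC)
c=np.zeros((300,790,3),np.uint8);c[:225,:360]=t;c[:287,365:785]=j
cv2.imwrite("pics/c2.png",c)
E
```

```text
(no output)
```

View pics/c1.png

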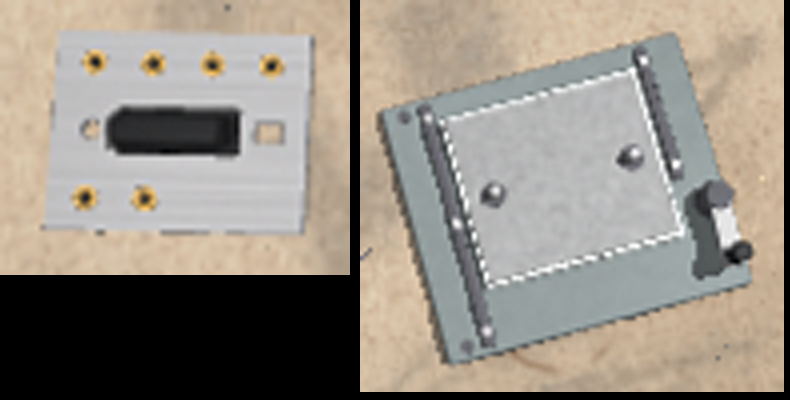

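View pics/c2.png

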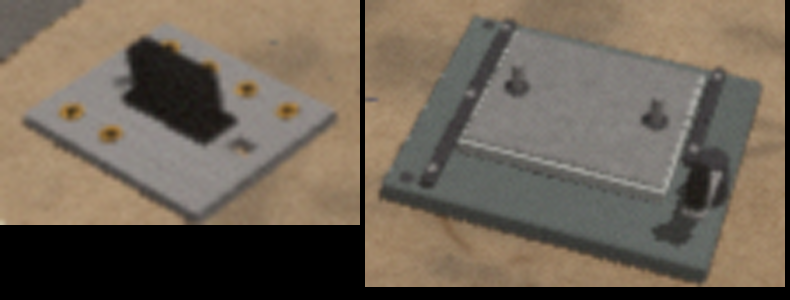

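The template's round hole is on the left, at crop (92,129), and the slot is on the right, at (269,132). So its +y is roughly world +y. The jig is yawed by about +15°, with pins at crop (493,193) and (630,156), the latch pivot at (716,193) and the knob at (739,250). Next I'll fit the poses from both views.

```bash
cat > fit.py <<'E'
from h import *
from scipy.optimize import least_squares
T=np.load("pics/top0.npz");S=np.load("pics/scene0.npz")
t5=lambda u,v:(195+(u+.5)/5-.5,225+(v+.5)/5-.5)
j4=lambda u,v:(305+(u-360+.5)/4-.5,165+(v+.5)/4-.5)
s4=lambda u,v:(170+(u+.5)/4.5-.5,205+(v+.5)/4.5-.5)
k3=lambda u,v:(284+(u-365+.5)/3.5-.5,222+(v+.5)/3.5-.5)
def pose(p,X):
    c,s=np.cos(p[2]),np.sin(p[2]);X=np.atleast_2d(np.array(X,float))/1000
    return X@np.array([[c,s,0],[-s,c,0],[0,0,1]])+[p[0],p[1],0]
def fit(obs,p0,npar=3):
    f=lambda p:np.concatenate([(proj(d,pose(p,X(p)))-uv).ravel() for d,X,uv in obs])
    r=least_squares(f,p0,loss="soft_l1");print(r.x.round(4),np.degrees(r.x[2]).round(2));print(f(r.x).reshape(-1,2).round(1).tolist());return r.x
if __name__=="__main__":
    k=lambda *X:(lambda p:X)
    tt=[(T,k(50,65,8),t5(60,30)),(T,k(50,-65,8),t5(313,37)),(T,k(-50,-65,8),t5(303,231)),(T,k(-50,65,8),t5(43,226)),(T,k(0,45,8),t5(90,129)),(T,k(0,-45,8),t5(269,132))]
    ss=[(S,k(-50,65,8),s4(25,120)),(S,k(50,65,8),s4(168,27)),(S,k(50,-65,8),s4(335,116)),(S,k(-50,-65,8),s4(197,213)),(S,k(0,-45,8),s4(242,145))]
    for o in(tt,ss,tt+ss): fit(o,[.27,.25,0.])
    tj=[(T,k(85,100,15),j4(380,110)),(T,k(85,-100,15),j4(675,33)),(T,k(-85,-100,15),j4(750,285)),(T,k(-85,100,15),j4(448,362)),
     (T,k(56,65,27),j4(441,120)),(T,k(56,-65,27),j4(636,68)),(T,k(-56,-65,27),j4(684,235)),(T,k(-56,65,27),j4(489,285))]
    sj=[(S,k(85,100,15),k3(475,17)),(S,k(85,-100,15),k3(762,87)),(S,k(-85,-100,15),k3(705,274)),(S,k(-85,100,15),k3(381,190)),
     (S,k(56,65,27),k3(513,28)),(S,k(56,-65,27),k3(706,75)),(S,k(-56,-65,27),k3(666,190)),(S,k(-56,65,27),k3(461,143))]
    pin=lambda y,z:(lambda p:[p[3]*1000,y,z])
    tp=[(T,pin(45,40),j4(493,193)),(T,pin(-45,40),j4(630,156))]
    sp=[(S,pin(45,47),k3(516,68)),(S,pin(-45,47),k3(656,103)),(S,pin(45,27),k3(517,87)),(S,pin(-45,27),k3(655,122))]
    for o in(tj+tp,sj+sp,tj+sj+tp+sp):fit(o,[.45,-.1,.26,0.])
E
python3 fit.py
```

```text
[ 0.4567  0.193  -0.0342] -1.96
[[-0.2, -0.3], [0.0, -0.5], [-0.1, 0.6], [0.2, 0.3], [0.2, -0.2], [-0.1, 0.1]]
[ 0.4573  0.1906 -0.0349] -2.0
[[-0.3, -0.7], [-0.3, -0.6], [0.6, -0.6], [0.1, 1.1], [-0.0, 0.8]]
[ 0.4573  0.1922 -0.0323] -1.85
[[0.1, -0.5], [0.3, -0.7], [0.3, 0.3], [0.5, 0.1], [0.5, -0.4], [0.2, -0.2], [-0.8, -0.9], [-0.9, -0.8], [0.1, -0.9], [-0.4, 0.8], [-0.5, 0.5]]
[ 0.5524 -0.1238  0.2503  0.0049] 14.34
[[-0.9, -2.2], [-0.3, -2.4], [0.2, -2.3], [-0.7, -1.0], [-0.1, 1.6], [0.3, 1.7], [1.0, 2.2], [-0.4, 3.1], [0.1, -0.1], [0.7, -0.1]]
[ 0.5523 -0.1264  0.2512  0.0051] 14.39
[[0.3, -1.9], [0.8, -2.6], [1.2, -2.1], [0.2, -3.1], [-0.4, 1.8], [-0.4, 1.4], [-0.9, 3.1], [-2.2, 1.1], [0.3, -0.4], [0.5, -0.8], [-0.2, 0.9], [-0.0, 0.6]]
[ 0.5537 -0.1249  0.2506  0.0039] 14.36
[[-0.5, -2.7], [0.1, -2.9], [0.6, -2.9], [-0.3, -1.5], [0.4, 1.1], [0.8, 1.2], [1.4, 1.6], [0.1, 2.6], [0.1, -2.4], [0.5, -3.2], [0.8, -2.9], [0.1, -3.8], [-0.6, 1.2], [-0.7, 0.8], [-1.2, 2.4], [-2.4, 0.4], [0.7, -0.2], [1.2, -0.2], [-0.1, -0.7], [0.0, -1.0], [-0.6, 0.7], [-0.5, 0.4]]
```

The blank moves with the pin carrier, so it needs its own free x offset in the fit.

```bash
sed -i 's/k(\(-\?56\),\(-\?65\),27)/B(\1,\2)/g; s/^    k=lambda.*/&\n    B=lambda x,y:(lambda p:[x+p[4]*1000,y,27])/; s/\[.45,-.1,.26,0.\]/[.45,-.1,.26,0.,0.]/' fit.py; python3 fit.py|tail -6
python3 - <<'E'
from h import *
from scipy.spatial.transform import Rotation as R
print(R.from_rotvec(monitor.get_obs()["tool_rot"]).as_matrix().round(3))
E
```

```text
[ 0.5473 -0.1251  0.2471  0.0102  0.0107] 14.15
[[-0.3, -0.4], [0.4, -0.4], [0.7, -0.1], [-0.3, 1.0], [-0.6, -0.5], [-0.2, -0.2], [0.3, 0.2], [-1.0, 0.9], [0.1, -0.2], [0.7, -0.0]]
[ 0.5453 -0.1284  0.2551  0.0123  0.0137] 14.61
[[-0.8, 0.0], [0.2, -0.7], [0.7, 0.5], [-0.9, -0.5], [0.4, 0.2], [0.2, -0.5], [0.1, 0.9], [-1.0, -0.8], [0.4, -0.4], [0.5, -0.8], [-0.2, 1.0], [0.0, 0.6]]
[ 0.5467 -0.127   0.2504  0.0111  0.0119] 14.35
[[0.4, -0.1], [1.0, -0.3], [1.6, -0.1], [0.6, 1.3], [0.0, -0.6], [0.4, -0.5], [1.0, -0.1], [-0.3, 0.7], [-0.8, -0.6], [-0.0, -1.1], [0.1, -0.1], [-1.2, -1.4], [0.1, 0.0], [-0.2, -0.5], [-0.6, 0.9], [-1.6, -1.0], [0.8, -0.2], [1.3, -0.2], [0.0, -0.7], [0.1, -1.0], [-0.5, 0.7], [-0.4, 0.4]]
[[-0.947  0.32  -0.001]
 [ 0.32   0.947 -0.002]
 [ 0.    -0.002 -1.   ]]
```

Request:
arm_command(rows="50 -80 0 0 0 -10;90 -140 -20 0 0 -20;130 -200 -40 0 0 -30;170 -260 -60 0 0 -40;210 -320 -80 0 0 -50;240 -370 -100 0 0 -60;257 -399 -110 0 0 -70;257.5 -399.5 -120 0 0 -73.2;257.5 -399.5 -120 0.1 0 -73.2;257.5 -399.5 -120 0.1 0 -73.2", jaw=0.7, squeeze=40)

```text
t: 1.35
tool_pos: [0.4572, 0.1923, 0.1826]
tool_rot: [-2.256, -2.183, -0.0]
contact_force: [0.3, 0.8, -0.1]
opening: 0.0598
```

```bash
python3 - <<'E'
from h import *
from scipy.spatial.transform import Rotation as R
o=monitor.get_obs();M=R.from_rotvec(o["tool_rot"]).as_matrix()
print(o["t"],o["tool_pos"],np.degrees(np.arctan2(M[1,1],M[0,1])),M[:,2],o["contact_force"],o["opening"])
d=snap("top","pics/t1.png");e=snap("scene","pics/s1.png")
print(proj(d,[[.4573,.1922,.044]]),proj(e,[[.4573,.1922,.044]]))
c=np.zeros((400,790,3),np.uint8)
c[:,:390]=cv2.resize(d["frame"][200:300,185:282,::-1],(390,400),interpolation=2);c[:,400:]=cv2.resize(e["frame"][150:250,160:257,::-1],(390,400),interpolation=2)
cv2.imwrite("pics/c3.png",c)
E
```

```text
1.35 [0.45715748 0.19227109 0.18261462] -1.88816459839753 [-0.00157076  0.00188967 -0.99999698] [ 0.25904186  0.83664249 -0.05412341] 0.05977880908674124
[[227.37231734 249.76930281]] [[207.24757181 218.06088832]]
```

View pics/c3.png

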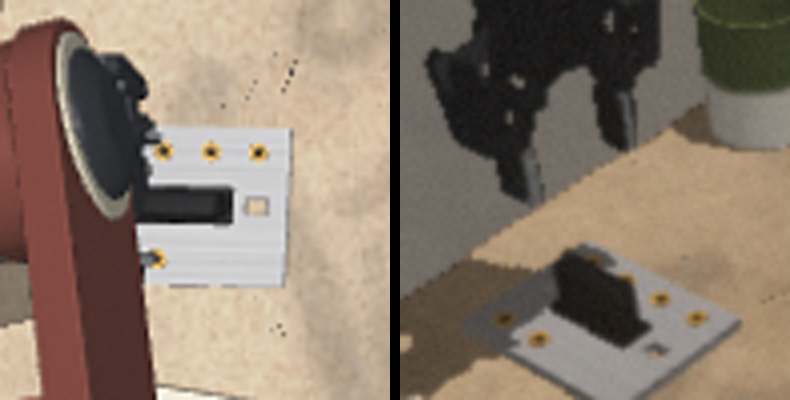

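The fingers straddle the handle (crop, right half: fingertips at (535,190) and (625,140), handle at (600,300)). Now I descend.

Request:
arm_command(rows="0 0 -35 0 0 0;0 0 -65 0 0 0;0 0 -82 -0.1 0.1 0;0 0 -92 -0.1 0.1 0;0 0 -96 -0.1 0.1 0;0 0 -96 -0.1 0.1 0")

```text
t: 2.2
tool_pos: [0.4577, 0.1934, 0.088]
tool_rot: [-2.255, -2.186, 0.0]
contact_force: [0.1, 0.3, 0.9]
opening: 0.0596
```

Request:
arm_command(rows="0 0 0 0 0 0;0 0 0 0 0 0;0 0 0 0 0 0;0 0 0 0 0 0;0 0 0 0 0 0;0 0 0 0 0 0", jaw=0, squeeze=60)

```text
t: 2.95
tool_pos: [0.4583, 0.1935, 0.0888]
tool_rot: [-2.255, -2.187, -0.002]
contact_force: [0.6, -1.0, 5.9]
opening: 0.015
```

Request:
arm_command(rows="0 0 30 0 0 0;0 0 70 0 0 0;0 0 100 0 0 0;15 -50 110 0 0 3;30 -100 110 0 0 6;50 -160 110 0 0 9;70 -220 110 0 0 12;85 -270 110 0 0 15;95 -305 110 0 0 16.2;98.8 -316.5 110 0 0 16.2;98.8 -316.5 110 0 0 16.2;98.8 -316.5 110 0 0 16.2")

```text
t: 4.45
tool_pos: [0.5565, -0.1217, 0.1979]
tool_rot: [-1.922, -2.482, -0.002]
contact_force: [-0.3, 0.1, -4.5]
opening: 0.0148
```

```bash
cat > st.py <<'E'
from h import *
from scipy.spatial.transform import Rotation as R
def st():
    o=monitor.get_obs();M=R.from_rotvec(o["tool_rot"]).as_matrix()
    print(round(o["t"],2),o["tool_pos"].round(4),"yaw",np.degrees(np.arctan2(M[1,1],M[0,1])).round(2),"z",M[:,2].round(4),"F",o["contact_force"].round(1),"T",o["wrist_torque"].round(2),o["opening"].round(4))
E
python3 - <<'E'
from st import *
st()
d=snap("top","pics/t2.png");e=snap("scene","pics/s2.png")
c=np.zeros((400,790,3),np.uint8)
c[:,:390]=cv2.resize(d["frame"][160:260,305:402,::-1],(390,400),interpolation=2);c[:,400:]=cv2.resize(e["frame"][190:304,284:395,::-1],(390,400),interpolation=2)
cv2.imwrite("pics/c4.png",c)
E
```

```text
Traceback (most recent call last):
  File "st.py", line 5, in st
    print(round(o["t"],2),o["tool_pos"].round(4),"yaw",np.degrees(np.arctan2(M[1,1],M[0,1])).round(2),"z",M[:,2].round(4),"F",o["contact_force"].round(1),"T",o["wrist_torque"].round(2),o["opening"].round(4))
                                                                                                                                                                                         ^^^^^^^^^^^^^^^^^^
AttributeError: 'float' object has no attribute 'round'
```

```bash
sed -i 's/o\["opening"\].round(4)/round(o["opening"],4)/' st.py
python3 - <<'E'
from st import *
st()
d=snap("top","pics/t2.png");e=snap("scene","pics/s2.png")
c=np.zeros((500,790,3),np.uint8)
c[:,:390]=cv2.resize(d["frame"][145:270,305:402,::-1],(388,500),interpolation=2)[:,:390] if 0 else cv2.resize(d["frame"][145:270,300:398,::-1],(390,500),interpolation=2);c[:,400:]=cv2.resize(e["frame"][165:300,286:391,::-1],(390,500),interpolation=2)
cv2.imwrite("pics/c4.png",c)
E
```

```text
4.45 [ 0.5565 -0.1217  0.1979] yaw 14.5 z [-0.0011  0.0021 -1.    ] F [-0.3  0.1 -4.5] T [ 0.02 -0.03 -0.01] 0.0148
```

View pics/c4.png

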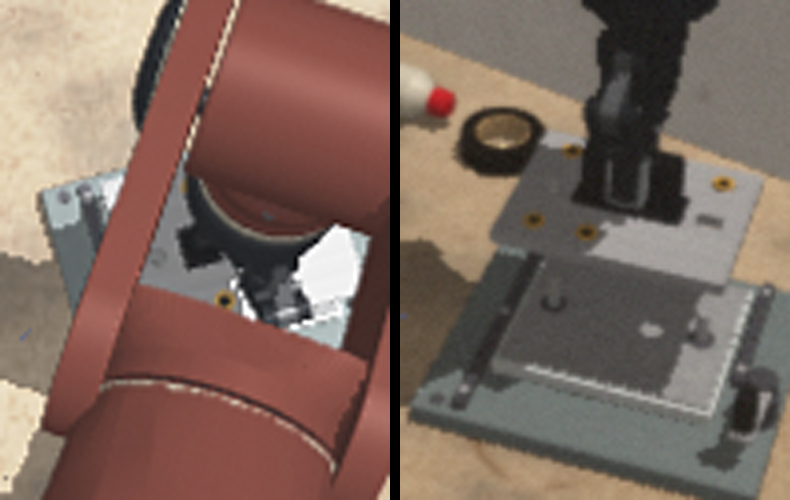

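In the scene view the template hangs flat over the pins. Its corners are at crop (543,135), (763,182), (722,283) and (492,238), the slot is at (709,221), and the pins are visible at (553,300) and (700,333). I'll fit the held template's pose in that same view.

```bash
python3 - <<'E'
from fit import *
s=lambda u,v:(286+(u-400+.5)/3.714-.5,165+(v+.5)/3.704-.5)
k=lambda *X:(lambda p:X)
h=109.1
o=[(S,k(50,65,h+8),s(543,135)),(S,k(50,-65,h+8),s(763,181)),(S,k(-50,-65,h+8),s(722,280)),(S,k(-50,65,h+8),s(492,237)),(S,k(0,-45,h+8),s(709,221)),(S,k(0,45,h+8),s(549,188))]
p=fit(o,[.55,-.12,.25])
pins=pose([.5453,-.1284,.2551],[[12.3,45,47],[12.3,-45,47]])
holes=pose(p,[[0,45,47],[0,-45,47]])
print(pins,holes,(pins-holes)*1000)
E
```

```text
[ 0.5552 -0.1223  0.2742] 15.71
[[0.1, -0.6], [-0.4, -1.2], [0.9, 2.0], [-0.9, -0.4], [-0.2, 0.3], [0.6, 0.3]]
[[ 0.54584655 -0.08175248  0.047     ]
 [ 0.56855735 -0.1688399   0.047     ]] [[ 0.54303583 -0.07900851  0.047     ]
 [ 0.56740689 -0.16564599  0.047     ]] [[ 2.81072089 -2.74396442  0.        ]
 [ 1.15045847 -3.19391854  0.        ]]
```

Request:
arm_command(rows="0.5 -1 -20 0 0 0;1.2 -2 -40 0.1 0.1 -0.1;1.2 -2 -52 0.1 0.1 -0.1;1.2 -2 -57 0.1 0.1 -0.1;1.2 -2 -57 0.1 0.1 -0.1;1.2 -2 -57 0.1 0.1 -0.1")

```text
t: 5.3
tool_pos: [0.5585, -0.1239, 0.1422]
tool_rot: [-1.924, -2.481, -0.003]
contact_force: [0.4, 0.8, -4.0]
opening: 0.015
```

```bash
python3 - <<'E'
from st import *
st()
e=snap("scene","pics/s3.png");d=snap("top","pics/t3.png")
cv2.imwrite("pics/c5.png",cv2.resize(e["frame"][205:295,286:401,::-1],(767,600),interpolation=2))
E
```

```text
5.3 [ 0.5585 -0.1239  0.1422] yaw 14.42 z [-5.0e-04  2.8e-03 -1.0e+00] F [ 0.4  0.8 -4. ] T [-0.05 -0.03 -0.01] 0.015
```

View pics/c5.png

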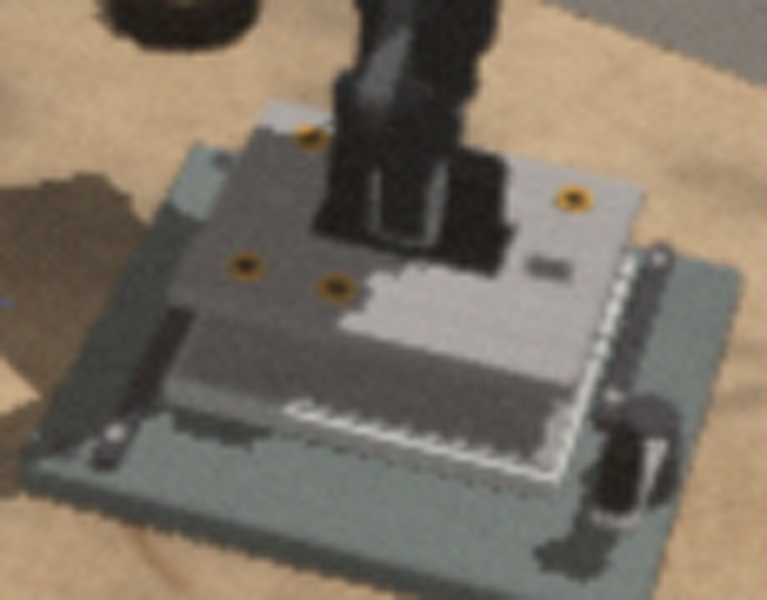

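The template is just above the pins and roughly centred. I'll feel downward from here.

Request:
arm_command(rows="0 0 -2 0.1 0.05 0;0 0 -4 0.1 0.05 0;0 0 -6 0.1 0.05 0;0 0 -7 0.1 0.05 0;0 0 -8 0.1 0.05 0;0 0 -8 0.1 0.05 0")

```text
t: 6.15
tool_pos: [0.5584, -0.1239, 0.1342]
tool_rot: [-1.923, -2.48, -0.004]
contact_force: [-0.8, 0.2, -2.8]
opening: 0.0148
```

```bash
python3 -c "from st import *;st()"
```

```text
6.15 [ 0.5584 -0.1239  0.1342] yaw 14.42 z [-0.0015  0.0046 -1.    ] F [-0.8  0.2 -2.8] T [ 0.03  0.03 -0.01] 0.0148
```

Request:
arm_command(rows="0 0 -0.5 -0.2 -0.05 0;0 0 -1 -0.25 -0.08 0;0 0 -1.5 -0.25 -0.08 0;0 0 -2 -0.25 -0.08 0;0 0 -2 -0.25 -0.08 0")

```text
t: 6.78
tool_pos: [0.5583, -0.1239, 0.1321]
tool_rot: [-1.925, -2.483, -0.0]
contact_force: [0.4, -0.6, -2.6]
opening: 0.0151
```

```bash
python3 -c "from st import *;st()"
```

```text
6.78 [ 0.5583 -0.1239  0.1321] yaw 14.42 z [-2.e-04  2.e-04 -1.e+00] F [ 0.4 -0.6 -2.6] T [0.03 0.   0.02] 0.0151
```

Request:
arm_command(rows="0 0 -0.7 0 0 0;0 0 -1.4 0 0 0;0 0 -2.1 0 0 0;0 0 -3 0 0 0;0 0 -3 0 0 0")

```text
t: 7.4
tool_pos: [0.5583, -0.1238, 0.129]
tool_rot: [-1.925, -2.482, -0.0]
contact_force: [-0.4, -0.5, -2.4]
opening: 0.0149
```

```bash
python3 -c "from st import *;st()"
```

```text
7.4 [ 0.5583 -0.1238  0.129 ] yaw 14.42 z [-3.e-04  3.e-04 -1.e+00] F [-0.4 -0.5 -2.4] T [-0.04 -0.04 -0.05] 0.0149
```

Request:
arm_command(rows="0 0 -1 0 0 0;0 0 -2 0 0 0;0 0 -3 0 0 0;0 0 -4 0 0 0;0 0 -5 0 0 0;0 0 -5 0 0 0")

```text
t: 8.15
tool_pos: [0.5583, -0.1238, 0.1239]
tool_rot: [-1.925, -2.482, -0.0]
contact_force: [0.7, -1.0, -3.3]
opening: 0.0149
```

```bash
python3 - <<'E'
from st import *
st()
e=snap("scene","pics/s4.png")
cv2.imwrite("pics/c6.png",cv2.resize(e["frame"][205:295,286:401,::-1],(767,600),interpolation=2))
E
```

```text
8.15 [ 0.5583 -0.1238  0.1239] yaw 14.42 z [-3.e-04  4.e-04 -1.e+00] F [ 0.7 -1.  -3.3] T [-0.    0.01  0.01] 0.0149
```

View pics/c6.png

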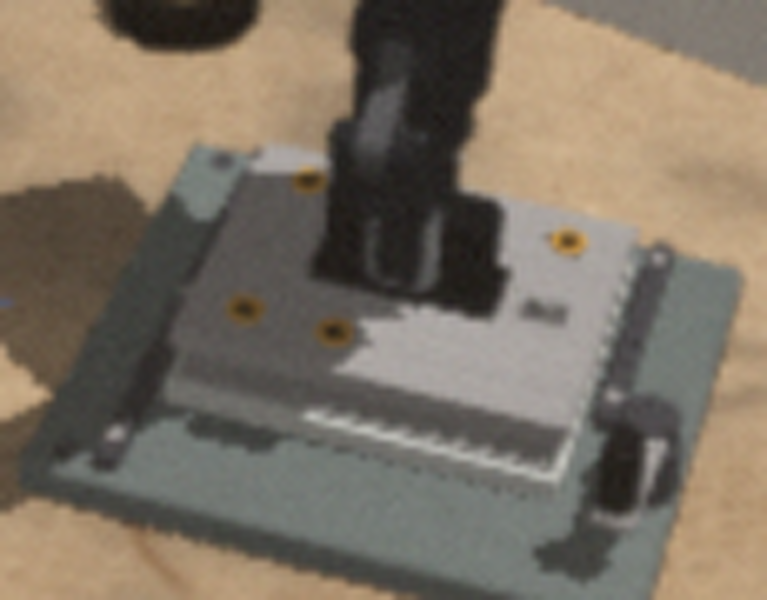

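The pin tip is visible in the slot at (545,310), and the plate sits about 8 mm above the blank with almost no force. I'll lower it the rest of the way.

Request:
arm_command(rows="0 0 -1 0 0 0;0 0 -2 0 0 0;0 0 -3 0 0 0;0 0 -4 0 0 0;0 0 -5 0 0 0;0 0 -6 0 0 0;0 0 -7 0 0 0;0 0 -7 0 0 0")

```text
t: 9.2
tool_pos: [0.5583, -0.1238, 0.1169]
tool_rot: [-1.925, -2.482, -0.0]
contact_force: [0.1, -0.3, -3.2]
opening: 0.0153
```

```bash
python3 -c "from st import *;st()"
```

```text
9.2 [ 0.5583 -0.1238  0.1169] yaw 14.42 z [-4.e-04  4.e-04 -1.e+00] F [ 0.1 -0.3 -3.2] T [ 0.   -0.05 -0.03] 0.0153
```

Request:
arm_command(rows="0 0 -0.4 0 0 0;0 0 -0.8 0 0 0;0 0 -1.2 0 0 0;0 0 -1.2 0 0 0")

```text
t: 9.7
tool_pos: [0.5583, -0.1238, 0.1158]
tool_rot: [-1.925, -2.482, -0.0]
contact_force: [-0.3, -0.7, -2.1]
opening: 0.0151
```

```bash
python3 -c "from st import *;st()"
```

```text
9.7 [ 0.5583 -0.1238  0.1158] yaw 14.42 z [-5.e-04  4.e-04 -1.e+00] F [-0.3 -0.7 -2.1] T [0.02 0.01 0.01] 0.0151
```

Request:
arm_command(rows="0 0 -0.3 0 0 0;0 0 -0.6 0 0 0;0 0 -0.6 0 0 0")

```text
t: 10.07
tool_pos: [0.5583, -0.1238, 0.1157]
tool_rot: [-1.924, -2.482, 0.0]
contact_force: [-3.6, 1.0, 4.4]
opening: 0.0152
```

```bash
python3 -c "from st import *;st()"
```

```text
10.07 [ 0.5583 -0.1238  0.1157] yaw 14.43 z [-7.e-04  4.e-04 -1.e+00] F [-3.6  1.   4.4] T [0.16 0.56 0.  ] 0.0152
```

The plate meets the blank at the expected height (0.1157 m) with about 7 N. Now I release and lift straight up.

Request:
arm_command(rows="0 0 0.2 0 0 0;0 0 0.2 0 0 0;0 0 0.2 0 0 0;0 0 0.2 0 0 0;0 0 0.2 0 0 0", jaw=0.5)

```text
t: 10.7
tool_pos: [0.5584, -0.1238, 0.1159]
tool_rot: [-1.925, -2.482, 0.0]
contact_force: [0.8, -0.1, 0.6]
opening: 0.0429
```

Request:
arm_command(rows="0 0 10 0 0 0;0 0 30 0 0 0;0 0 60 0 0 0;0 0 90 0 0 0;0 0 120 0 0 0;0 0 120 0 0 0")

```text
t: 11.45
tool_pos: [0.5602, -0.1245, 0.2411]
tool_rot: [1.92, 2.477, 0.004]
contact_force: [0.1, -0.3, 0.4]
opening: 0.0425
```

```bash
python3 - <<'E'
from st import *
st()
e=snap("scene","pics/s5.png")
cv2.imwrite("pics/c7.png",cv2.resize(e["frame"][205:295,286:401,::-1],(767,600),interpolation=2))
j=[.5465,-.127,np.radians(14.35)];c,s=np.cos(j[2]),np.sin(j[2])
W=lambda x,y,z:[j[0]+(c*x-s*y)/1e3,j[1]+(s*x+c*y)/1e3,z/1e3]
for a in(0,.1,.2,.25,.8,1.571):
  X=W(-28-38*np.cos(a),-88+38*np.sin(a),69.5);print(a,np.round(X,4),(proj(e,[X])[0]-[286,205])*6.67)
print("pivot",W(-28,-88,37.5))
E
```

```text
11.45 [ 0.5602 -0.1245  0.2411] yaw 14.43 z [ 0.0075 -0.0025 -1.    ] F [ 0.1 -0.3  0.4] T [-0.05  0.01  0.  ] 0.0425
0 [ 0.5044 -0.2286  0.0695] [625.98453085 448.77313501]
0.1 [ 0.5036 -0.2249  0.0695] [613.33953839 445.09193643]
0.2 [ 0.5032 -0.2211  0.0695] [601.14672895 440.57401134]
0.25 [ 0.5032 -0.2192  0.0695] [595.26118462 438.01765709]
0.8 [ 0.5088 -0.1993  0.0695] [544.17362936 399.44385428]
1.571 [ 0.5318 -0.1824  0.0695] [530.69058543 332.76110452]
pivot [np.float64(0.5411839250753461), np.float64(-0.21919403097487097), 0.0375]
```

View pics/c7.png

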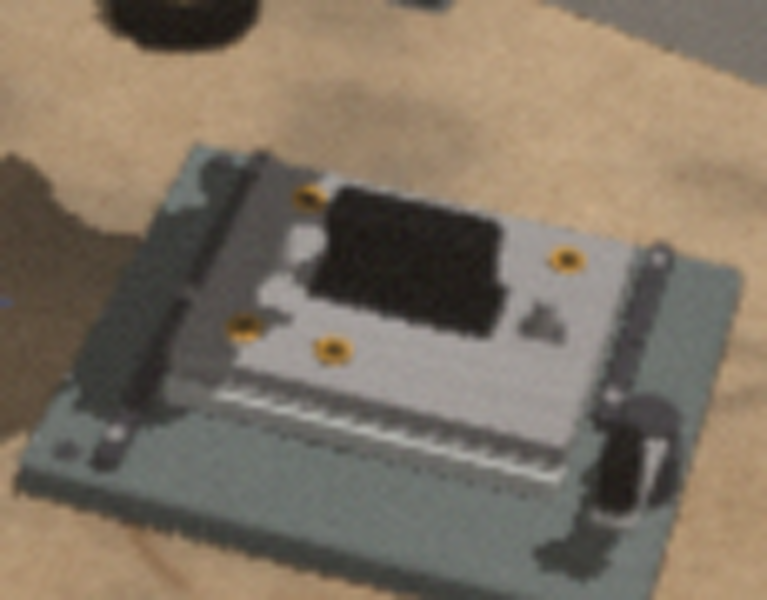

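The template lies flat with the pin standing up through its slot at (543,320), and the latch knob is at about (620,435). Next I'll plan the latch sweep: shut fingers behind the knob, turning along with it.

```bash
cat > plan.py <<'E'
from st import *
j=[.5468,-.1268,np.radians(14.4)];c,s=np.cos(j[2]),np.sin(j[2])
W=lambda x,y:np.array([j[0]+(c*x-s*y)/1e3,j[1]+(s*x+c*y)/1e3])
def P(a,d): a=np.radians(a);return W(-28-38*np.cos(a)-d*np.sin(a),-88+38*np.sin(a)-d*np.cos(a))
def deltas(L,z):
    o=monitor.get_obs();M=R.from_rotvec(o["tool_rot"]).as_matrix()
    for a,d in L:
        y=np.radians(104.4-a);Y=np.array([np.cos(y),np.sin(y),0]);Z=np.array([0,0,-1.]);D=np.c_[np.cross(Y,Z),Y,Z]
        w=np.degrees(R.from_matrix(D@M.T).as_rotvec());p=np.r_[P(a,d),z]-o["tool_pos"]
        print(a,d,(p*1000).round(1),w.round(2))
E
python3 - <<'E'
from plan import *
T=np.load("pics/top0.npz")
k=unproj(T,(305+(738.5-360)/4-.5,165+250.5/4-.5),.068)[0];print("knob",k)
v=(k[:2]-W(-28,-88))*1000;v=np.array([c*v[0]+s*v[1],-s*v[0]+c*v[1]]);print("latch angle deg",np.degrees(np.arctan2(v[1],-v[0])),np.hypot(*v))
st();deltas([(0,34)],.2)
E
```

```text
knob [ 0.50574936 -0.22298645  0.068     ]
latch angle deg 8.046587358015671 36.036350265842856
11.5 [ 0.5592 -0.1241  0.2386] yaw 14.43 z [ 0.0036 -0.0011 -1.    ] F [-0.4  0.5 -0. ] T [-0.03  0.01 -0.03] 0.0425
0 34 [ -46.  -137.3  -38.6] [-0.11  0.21 89.97]
```

Request:
arm_command(rows="0 -20 -5 0 0 10;-5 -40 -10 0 0 20;-10 -60 -20 0 0 30;-15 -80 -30 0 0 40;-20 -100 -35 0 0 50;-30 -115 -38 0 0 60;-40 -130 -38 0 0 70;-46 -137.3 -38.6 0 0 80;-46 -137.3 -38.6 0 0 90;-46 -137.3 -38.6 -0.1 0.2 90;-46 -137.3 -38.6 -0.1 0.2 90", jaw=0)

```text
t: 12.88
tool_pos: [0.5129, -0.2611, 0.1992]
tool_rot: [0.391, -3.116, -0.002]
contact_force: [-0.0, -0.0, 0.3]
opening: -0.0002
```

```bash
python3 -c "
from plan import *
st();deltas([(0,34)],.125)"
```

```text
12.88 [ 0.5129 -0.2611  0.1992] yaw 104.3 z [-0.001  0.001 -1.   ] F [-0.  -0.   0.3] T [ 0.02 -0.02 -0.01] -0.0002
0 34 [  0.3  -0.3 -74.2] [-0.06 -0.06  0.1 ]
```

Request:
arm_command(rows="0 0 -30 0 0 0;0 0 -60 0 0 0;0 0 -70 0 0 0;0 0 -74 0 0 0;0 0 -74 0 0 0")

```text
t: 13.5
tool_pos: [0.5134, -0.2614, 0.1261]
tool_rot: [-0.391, 3.117, 0.0]
contact_force: [0.4, 0.7, 0.2]
opening: -0.0
```

```bash
python3 -c "
from plan import *
st();deltas([(0,27),(0,22),(7,21),(14,21),(21,21),(28,21),(35,21),(42,21),(49,21)],.125)"
```

```text
13.5 [ 0.5134 -0.2614  0.1261] yaw 104.28 z [ 0.e+00  2.e-04 -1.e+00] F [0.4 0.7 0.2] T [ 0.01 -0.03 -0.  ] -0.0
0 27 [-1.9  6.8 -1.1] [-0.01  0.    0.12]
0 22 [-3.2 11.6 -1.1] [-0.01  0.    0.12]
7 21 [-6.8 16.7 -1.1] [-0.01  0.   -6.88]
14 21 [-9.7 21.1 -1.1] [-1.000e-02  0.000e+00 -1.388e+01]
21 21 [-12.   25.9  -1.1] [-1.000e-02  0.000e+00 -2.088e+01]
28 21 [-13.7  30.9  -1.1] [-1.000e-02  1.000e-02 -2.788e+01]
35 21 [-14.8  36.1  -1.1] [-1.000e-02  1.000e-02 -3.488e+01]
42 21 [-15.2  41.4  -1.1] [-1.000e-02  1.000e-02 -4.188e+01]
49 21 [-15.   46.7  -1.1] [-1.000e-02  1.000e-02 -4.888e+01]
```

Request:
arm_command(rows="-1.9 6.8 -1 0 0 0;-3.2 11.6 -1 0 0 0;-6.8 16.7 -1 0 0 -7;-9.7 21.1 -1 0 0 -14;-12 25.9 -1 0 0 -21;-13.7 30.9 -1 0 0 -28;-14.8 36.1 -1 0 0 -35;-15.2 41.4 -1 0 0 -42")

```text
t: 14.5
tool_pos: [0.4981, -0.2205, 0.1258]
tool_rot: [0.758, 3.048, -0.004]
contact_force: [-0.6, -3.9, -0.5]
opening: -0.0002
```

```bash
python3 - <<'E'
from plan import *
st();deltas([(49,21),(56,21),(63,21),(70,21),(77,21),(84,21),(90,24),(90,21),(90,18),(90,16)],.125)
e=snap("scene","pics/s6.png")
cv2.imwrite("pics/c8.png",cv2.resize(e["frame"][205:295,286:401,::-1],(767,600),interpolation=2))
E
```

```text
14.5 [ 0.4981 -0.2205  0.1258] yaw 62.07 z [ 4.0e-04 -2.5e-03 -1.0e+00] F [-0.6 -3.9 -0.5] T [-0.52  0.23  0.01] -0.0002
49 21 [ 0.3  5.8 -0.8] [ 0.15  0.02 -6.67]
56 21 [ 1.1 11.  -0.8] [ 1.500e-01  1.000e-02 -1.367e+01]
63 21 [ 2.6 16.1 -0.8] [  0.15  -0.   -20.67]
70 21 [ 4.7 21.  -0.8] [ 1.500e-01 -1.000e-02 -2.767e+01]
77 21 [ 7.3 25.5 -0.8] [ 1.500e-01 -2.000e-02 -3.467e+01]
84 21 [10.5 29.8 -0.8] [ 1.500e-01 -3.000e-02 -4.167e+01]
90 24 [10.8 32.3 -0.8] [ 1.500e-01 -4.000e-02 -4.767e+01]
90 21 [13.7 33.1 -0.8] [ 1.500e-01 -4.000e-02 -4.767e+01]
90 18 [16.6 33.8 -0.8] [ 1.500e-01 -4.000e-02 -4.767e+01]
90 16 [18.5 34.3 -0.8] [ 1.500e-01 -4.000e-02 -4.767e+01]
```

View pics/c8.png

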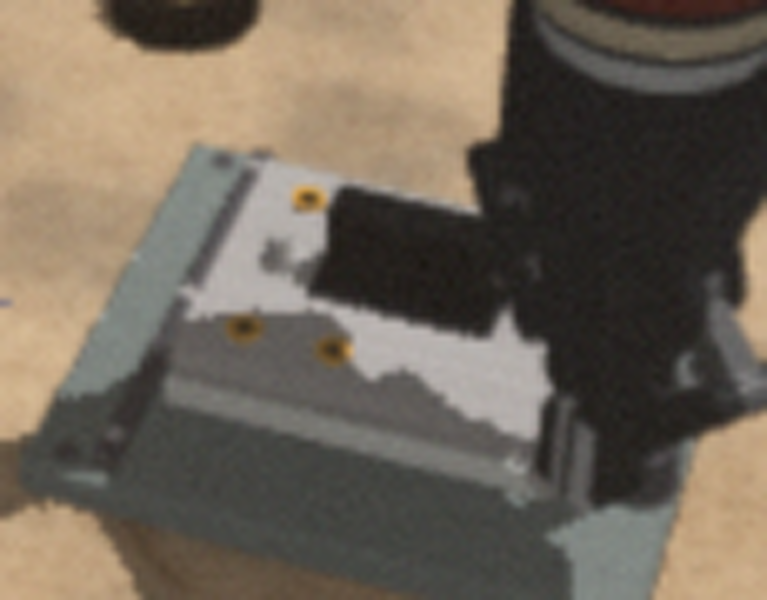

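The latch is moving (arm at about (555,440)) with a 4 N reaction. I'll keep sweeping.

Request:
arm_command(rows="0.3 5.8 -0.8 0 0 -6.7;1.1 11 -0.8 0 0 -13.7;2.6 16.1 -0.8 0 0 -20.7;4.7 21 -0.8 0 0 -27.7;7.3 25.5 -0.8 0 0 -34.7;9 29 -0.8 0 0 -41.7;10.8 32.3 -0.8 0 0 -47.7;10.8 32.3 -0.8 0 0 -47.7")

```text
t: 15.55
tool_pos: [0.5088, -0.1875, 0.1254]
tool_rot: [1.925, 2.482, -0.004]
contact_force: [-2.8, -0.6, 3.1]
opening: 0.0
```

```bash
python3 - <<'E'
from plan import *
st();deltas([(90,21),(90,19),(90,17),(90,15)],.125)
E
```

```text
15.55 [ 0.5088 -0.1875  0.1254] yaw 14.41 z [-0.0012 -0.0021 -1.    ] F [-2.8 -0.6  3.1] T [-0.02  0.35 -0.  ] 0.0
90 21 [ 2.9  0.1 -0.4] [ 0.12 -0.07 -0.01]
90 19 [ 4.9  0.6 -0.4] [ 0.12 -0.07 -0.01]
90 17 [ 6.8  1.1 -0.4] [ 0.12 -0.07 -0.01]
90 15 [ 8.8  1.6 -0.4] [ 0.12 -0.07 -0.01]
```

Now small steps along jig +x until the stop pushes back.

Request:
arm_command(rows="1 0 0 0 0 0;2 0.1 0 0 0 0;2.9 0.2 0 0 0 0;2.9 0.2 0 0 0 0")

```text
t: 16.05
tool_pos: [0.5115, -0.187, 0.1251]
tool_rot: [-1.924, -2.482, 0.004]
contact_force: [-4.3, 1.0, 2.5]
opening: 0.0001
```

Request:
arm_command(rows="0.7 0.2 0 0 0 0;1.4 0.4 0 0 0 0;1.4 0.4 0 0 0 0")

```text
t: 16.42
tool_pos: [0.5128, -0.1865, 0.1249]
tool_rot: [-1.924, -2.482, 0.003]
contact_force: [-4.9, 1.5, 1.8]
opening: 0.0001
```

Request:
arm_command(rows="0.7 0.2 0 0 0 0;1.4 0.4 0 0 0 0;1.4 0.4 0 0 0 0")

```text
t: 16.8
tool_pos: [0.5143, -0.186, 0.1249]
tool_rot: [-1.924, -2.482, 0.003]
contact_force: [-3.8, 2.0, 1.3]
opening: -0.0001
```

Request:
arm_command(rows="0.7 0.2 0 0 0 0;1.4 0.4 0 0 0 0;1.4 0.4 0 0 0 0")

```text
t: 17.18
tool_pos: [0.5152, -0.1857, 0.1247]
tool_rot: [-1.923, -2.481, 0.005]
contact_force: [-7.4, 1.1, 2.7]
opening: 0.0001
```

Request:
arm_command(rows="0.8 0.2 0 0 0 0;0.8 0.2 0 0 0 0")

```text
t: 17.42
tool_pos: [0.5154, -0.1857, 0.1247]
tool_rot: [-1.922, -2.48, 0.007]
contact_force: [-7.8, 0.8, 3.5]
opening: -0.0001
```

Request:
arm_command(rows="0.8 0.2 0 0 0 0;0.8 0.2 0 0 0 0")

```text
t: 17.68
tool_pos: [0.5156, -0.1856, 0.1248]
tool_rot: [-1.92, -2.479, 0.01]
contact_force: [-7.6, 0.0, 4.2]
opening: -0.0003
```

Request:
arm_command(rows="1 0.2 0 0 0 0;2 0.5 0 0 0 0;2 0.5 0 0 0 0")

```text
t: 18.05
tool_pos: [0.5161, -0.1855, 0.1247]
tool_rot: [-1.917, -2.476, 0.016]
contact_force: [-11.4, 0.1, 6.8]
opening: -0.0001
```

Request:
arm_command(rows="-5 -1.2 0 0 0 0;-14 -3.6 0 0 0 0;-14 -3.6 30 0 0 0;-14 -3.6 80 0 0 0;-40 20 120 0 0 0;-80 60 140 0 0 0;-120 110 150 0 0 0;-150 150 150 0 0 0;-150 200 150 0 0 0;-150 250 150 0 0 0;-150 250 150 0 0 0")

```text
t: 19.42
tool_pos: [0.3658, 0.0669, 0.275]
tool_rot: [-1.91, -2.484, 0.013]
contact_force: [-0.5, -0.4, 0.1]
opening: -0.0001
```

```bash
python3 - <<'E'
from plan import *
st()
d=snap("top","pics/t7.png");e=snap("scene","pics/s7.png")
f=np.array(j[:2])
k=proj(d,[[*W(-28,-50),.0695]])[0];print("closed knob expected top-crop",(k-[305,165])*4, "scene",(proj(e,[[*W(-28,-50),.0695]])[0]-[286,205])*4)
c=np.zeros((400,790,3),np.uint8)
c[:396,:388]=cv2.resize(d["frame"][165:264,305:402,::-1],None,fx=4,fy=4,interpolation=2);c[:360,395:787]=cv2.resize(e["frame"][205:295,286:384,::-1],None,fx=4,fy=4,interpolation=2)
cv2.imwrite("pics/c9.png",c)
E
```

```text
19.43 [0.3658 0.0669 0.275 ] yaw 14.87 z [-0.0116 -0.0014 -0.9999] F [-0.5 -0.4  0.1] T [-0.05 -0.01  0.01] -0.0001
closed knob expected top-crop [306.92652244 205.13718632] scene [318.25378244 199.03110642]
```

View pics/c9.png

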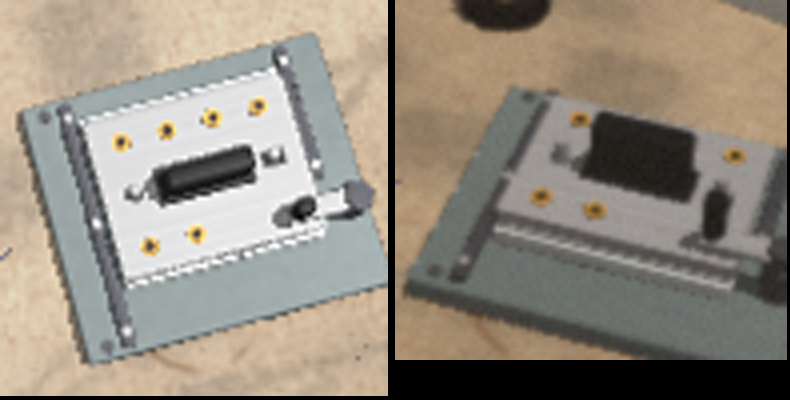

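The final picture shows the template flat on the blank, both pins standing up through it, and the latch arm lying over its edge. The knob is at (304,207) in the top crop, against (307,205) expected for fully closed. The arm is clear, so I'll hand in.

```bash
python3 -c "
from h import *
print(workorder.finish_job())"
```

```text
the job is handed in; nothing more can be done
None
```

The template is on both pins with the round hole on the pin away from the latch. The latch is swung closed over its edge, and I handed the job in at 19.4 s with the arm clear of everything.

- **Seating:** the template slid down both pins with almost no resistance. It met the blank with about 7 N at the height expected for fully home, and the arm reached 0.1157 m against 0.1158 m calculated.
- **Latch:** the knob moved at about 3 to 5 N, then stopped advancing while the push rose to about 13 N. The largest force I read all job was that 13 N, but I only read forces at the end of each move.
- **Final pictures:** the plate lies flat, both pins stand up through it, and the latch arm passes over its edge. The knob is about 1 pixel (roughly 2 mm) from where I calculated the closed position. That is about what the camera calibration allows, so I relied on the firm stop rather than the picture.
- **Bystanders:** I didn't go near the tape, mug, bottle or reel. I didn't do a separate before-and-after check on them.

No check failed, though the two cameras disagreed by 2 to 3 mm on the jig's position, which the gentle approach absorbed.

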